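Open the sewing case and peel off its top tray

ROBOT

A 7-joint arm with a two-finger parallel gripper is mounted at the origin on the work surface. World frame = base frame: x ahead of the robot, y to its left, z up, the work surface at z = 0. Lengths are in m, angles in rad, forces in N, time in s.
With the tool pointing down it reaches from about 0.425 to 0.875 m from the base axis. Payload 8.4 kg.
Tool frame: the origin (TCP) lies at the very end of the fingers, on their centre line; the grasp point (between the pads) lies 19 mm behind it; z points along the fingers, y is the line along which they close (so a half turn about z gives the same grasp; the last joint's range is limited). The gripper opens to 87 mm and grips with 3 to 60 N. Pads are 19 mm wide; open, the fingers measure 117 mm over their backs; the gripper's body (75 mm by 190 mm) begins 51 mm behind the grasp point.
Start: joints at [-1.341, 0.333, 0.04, 1.465, -0.013, 1.343, -0.059], TCP at [0.21, 0.615, 0.223] pointing down, gripper open.
Joint ranges: [-2.58, 2.58], [-0.38, 2.09], [-1.3, 1.39], [0.25, 2.4], [-1.5, 4.64], [0.08, 2.09], [-2.65, 2.65]. Speed limits (rad/s): [2.22, 2.22, 2.79, 2.79, 3.14, 3.14, 3.14].

INTERFACE

Orientations are given as a unit quaternion [w, x, y, z].
In Python, from station import env, camera gives the robot as it stands.
- The arm moves only by the tool drive_tool, never from a script. Its argument "commands" is a list of rows, each an object of numbers: "dx", "dy", "dz": the shift along the tool's x, y, z in mm; "wx", "wy", "wz": the turn, a rotation vector about the tool's x, y, z in rad; "claw": the opening, from -1 (shut) to 1 (fully open). In form: [{"dx": .., "dy": .., "dz": .., "wx": .., "wy": .., "wz": .., "claw": ..}, ...]. A call has 1 to 8 rows; each row shifts and turns the commanded pose from where the row before left it, along the tool's axes as they then stand; what a row does not reach is not made up. A row lasts 1/12 s, in which the tool goes at most 41.7 mm and 7.16 degrees, less where a joint would pass 70% of its speed; a pose out of reach is approached as far as the arm can. A call is refused whole if a number of a shift passes 41.7 or a number of a turn 0.125, either way. A call with a gripper value outside its range is refused whole. The fingers move at their own pace and stop on an object; "grip_force" is the grip in N (left out, the last holds). Time passes only in rows, so rows that do not move let the fingers close. It gives the time, the measured TCP pose, the force, the opening and the grip force at its end, in the units of the state.
- env.sense(): the state, without advancing time (a new reading comes with each control period).
- camera(name): name is "side" or "top" or "wrist"; returns a dict with "pixels" (400x640x3 uint8, red, green, blue), "mtx" (3x3 intrinsics, pixels), "R" (3x3) and "t" (3): a world point X has camera coordinates R X + t. Camera axes: x right, y down, z forward; pixel columns grow to the right and rows downward; lengths in m; the calibration is good to about 2 mm. A picture is of the moment at which its call begins. There is no depth.
- env.finish_job(): hands the job in; it is judged then, once.
The state is a dict: "t": time; "qpos": joint angles; "qvel": joint speeds; "effort": joint torques, N m; "tool_pos": TCP position; "orientation": TCP orientation; "wrist_force": force on the tool from outside, world axes, zero at the start; "ft_torque": the same for the moment, N m; "finger_gap": finger opening in m; "gripper_force": force on a finger pad.
Only numpy, scipy, OpenCV 4.12 (cv2) and the standard library are available. Lean on these libraries where they do the work, as an engineer would, in place of code of your own. Each camera call takes 0.05 s, during which the arm holds its last target. There are 200 camera calls.

TASK

Fold the sewing case's clear lid up and back to about 105 degrees open, so that it stands just past upright. Then take the empty orange tray off the full white tray it clings to: first lift one corner a good 2 cm while the opposite corner is still down in its seat, so the white tray stays home in the case, and peel it free. Finish while still holding the orange tray in the gripper, level, raised well clear of the case (its underside at least 15 cm above the bench) and touching nothing else; leave the button tin and the two thread spools alone.

Things in the scene. Friction and masses are not known exactly. Their poses are not given: they have to be found in the camera images.
- case: Blue plastic base of the sewing case, fixed to the bench: an open box 244 x 188 x 52 mm (its x, y, z), walls and floor 4 mm. Origin: centre of its underside. The lid's hinge runs along its x axis at its +y side.
- lid_hinge (a point): Middle of the hinge line: on the case at its y = +94 mm, z = 52 mm (case frame).
- lid (a joint): Angle of the clear domed lid, rad: 0 shut, growing as its free edge (at the case's -y side) rises and goes over towards +y; stop at 2.5. The hinge is stiff: it stays where left and takes about 0.6 N m to move. Lid 244 x 188 mm, 45 mm deep, 3 mm walls. It is ajar at the start, 0.5 to 0.9.
- lid_lip (a point): Middle of the blue lip along the lid's free edge, on its outer face, 190 mm from the hinge line. Closed fingertips pointing down can push it up and over.
- lower_tray: White tray full of thread spools, loose, 228 x 168 x 50 mm, wall 5 mm, 0.9 kg, on the case's floor (origin, centre of its underside, 4 mm above the case's) with 4 to 5 mm of play all round. Four sprung nubs in its mouth (x = +-80 mm, both long walls) snap over beads on the orange tray's foot: each holds with about 2.5 N over the first 5 mm of lift. Pulled straight up, both trays tend to come.
- top_tray: Empty orange tray, loose, about 130 g. Origin: centre of its underside, 40 mm above the case's origin, yaw as the case. Its foot (208 x 148 mm) nests 14 mm into the white tray. Above that it is 226 x 166 mm, with upright walls 8 mm thick, flat top 40 mm above the origin; pinch a wall from above, one finger inside. Inside: a 5 mm step along the walls at 17 mm, the floor at 3, a divider cross to 12.
- corner_a (a point): Outer corner of the orange tray at its -x, -y, on the underside of the wall (14 mm above the tray's origin).
- corner_b (a point): The same at +x, -y.
- corner_c (a point): The same at +x, +y (diagonally across from corner_a).
- corner_d (a point): The same at -x, +y (diagonally across from corner_b).
- button_tin: Bystander: round green tin with a brass-coloured cover, 120 mm across, 66 mm high. Origin: centre of its underside.
- teal_spool: Bystander: standing wooden spool of teal thread, 34 mm across, 42 mm high. Origin: centre of its underside.
- pink_spool: Bystander: the same with pink thread.

How it is judged:
On the way, in this order (a step that is already met when the one before it is completed fails the run):
1. the lid stands just past upright, 95 to 115 degrees open (value of joint lid between 1.658 and 2.007 rad), for 0.3 s.
2. one corner of the orange tray is up 20 mm or more while the opposite corner is still within 7 mm of its seat on the white tray (((z of corner_a in the frame of lower_tray above 0.07 m and z of corner_c in the frame of lower_tray below 0.057 m) or (z of corner_b in the frame of lower_tray above 0.07 m and z of corner_d in the frame of lower_tray below 0.057 m) or (z of corner_c in the frame of lower_tray above 0.07 m and z of corner_a in the frame of lower_tray below 0.057 m) or (z of corner_d in the frame of lower_tray above 0.07 m and z of corner_b in the frame of lower_tray below 0.057 m))), for 0.05 s.
At the end, for the whole second after the job is handed in: Lid 95 to 115 degrees open; orange tray held still by the fingers, level within 17 degrees, its origin over 15 cm above the bench, touching neither case, lid nor white tray; white tray flat on the case's floor; tin and spools moved less than 20 mm (all of step 1 and height (world z) of top_tray above 0.15 m and angle between top_tray's own z axis and vertical below 0.3 rad and contact force between the fingers and top_tray above 2 N and linear speed of top_tray below 0.03 m/s and contact force between top_tray and case below 0.1 N and contact force between top_tray and lower_tray below 0.1 N and z of lower_tray in the frame of case between 0.001 and 0.007 m and angle between lower_tray's own z axis and vertical below 0.03 rad and distance of each of button_tin, teal_spool, pink_spool from where it was at the start of the episode below 0.02 m); the arm keeps its last pose, push and grip.
It fails at once if the white tray is pulled up out of its place (centre up 15 mm) (z of lower_tray in the frame of case above 0.019 m).
It fails at once if the tin or a spool is knocked away or over (distance of any of button_tin, teal_spool, pink_spool from where it was at the start of the episode above 0.02 m).
It also fails if it takes over 53 s, if anything falls off the work surface, if the arm or the gripper's body presses on something with over 40 N, if the wrist force passes 120 N, or if a joint passes its speed limit or range.

## Working session

There is one attempt and no reset: what is moved stays moved. The work goes in short steps, Python scripts to look and compute and a tool call to move; the robot and the scene stay as the last step left them, time stands still between calls to the robot, and variables do not carry over. Pictures are saved under pics/ and viewed, at most 10 in all, crops included, and the job is handed in when it is done.

Besides the shell and the picture viewer there is one more tool, called after "Call:" by a JSON object that holds its "name" and its "arguments". drive_tool: Moves the arm, as the interface text tells. Its arguments: {"type":"object","properties":{"commands":{"type":"array"},"grip_force":{"type":"number"}},"required":["commands"]}

```bash
mkdir -p pics; ls
python3 - <<'E'
from station import env,camera
import cv2,numpy as np
s=env.sense()
print({k:np.round(v,3).tolist() for k,v in s.items()})
for n in("top","side"):
    c=camera(n);cv2.imwrite(f"pics/{n}0.png",c["pixels"][:,:,::-1]);print(n,c["mtx"].tolist(),np.round(c["R"],4).tolist(),c["t"].tolist(), (-c["R"].T@c["t"]).round(3))
    np.savez(f"{n}.npz",**c)
E
```

```text
pics
{'t': 0.0, 'qpos': [-1.341, 0.334, 0.04, 1.466, -0.013, 1.343, -0.058], 'qvel': [-0.0, -0.0, -0.002, 0.001, 0.0, 0.0, -0.0], 'effort': [-0.0, -65.636, 1.335, -40.38, -0.06, 0.045, 0.0], 'tool_pos': [0.21, 0.615, 0.222], 'orientation': [-0.0, 0.164, 0.987, -0.001], 'wrist_force': [0.69, -0.51, 0.708], 'ft_torque': [0.07, -0.019, -0.018], 'gripper_force': 0.0, 'finger_gap': 0.087}
top [[362.0237925775588, 0.0, 317.56442285010803], [0.0, 362.0237925775588, 199.09783461978552], [0.0, 0.0, 1.0]] [[-0.0041, -1.0, -0.0011], [-0.9981, 0.0042, -0.0616], [0.0616, 0.0009, -0.9981]] [0.005744323423859673, 0.5711803651576991, 1.2260455436853266] [0.495 0.002 1.259]
side [[399.7216982694032, 0.0, 316.77195483498156], [0.0, 399.7216982694032, 200.10873871420256], [0.0, 0.0, 1.0]] [[0.7712, -0.6366, 0.0035], [-0.3751, -0.4588, -0.8055], [0.5144, 0.6199, -0.5926]] [-0.4261157912530476, 0.26648139618393374, 0.9680532401661596] [-0.069 -0.749  0.79 ]
```

View pics/top0.png

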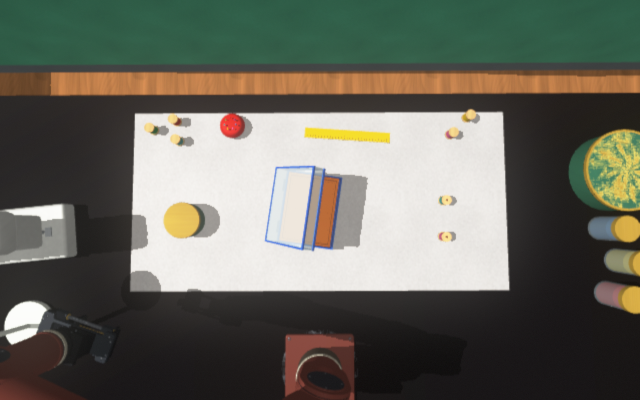

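View pics/side0.png

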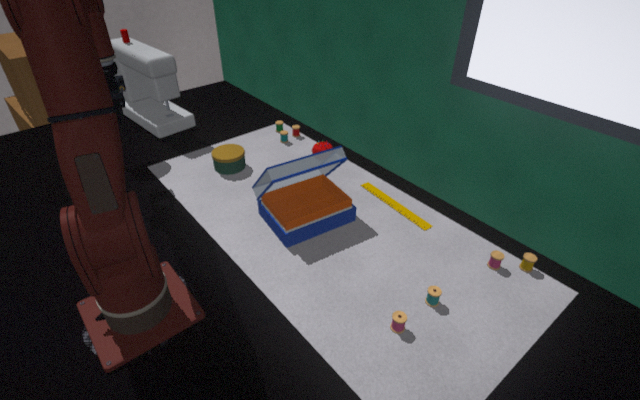

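The top view shows the case around px (305,207), hinge to the left (+y), orange tray visible at (327,212), tin at (182,220) and spools at (447,200) and (446,237). The side view agrees. I'll zoom in on both for corners.

Run:
```python
import cv2,numpy as np
t=cv2.imread("pics/top0.png")[155:260,255:375];s=cv2.imread("pics/side0.png")[140:245,245:365]
for n,i in(("tc",t),("sc",s)):
    cv2.imwrite(f"pics/{n}.png",cv2.resize(i,None,fx=5.5,fy=5.5,interpolation=cv2.INTER_CUBIC))
```

```text
(no output)
```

View pics/tc.png

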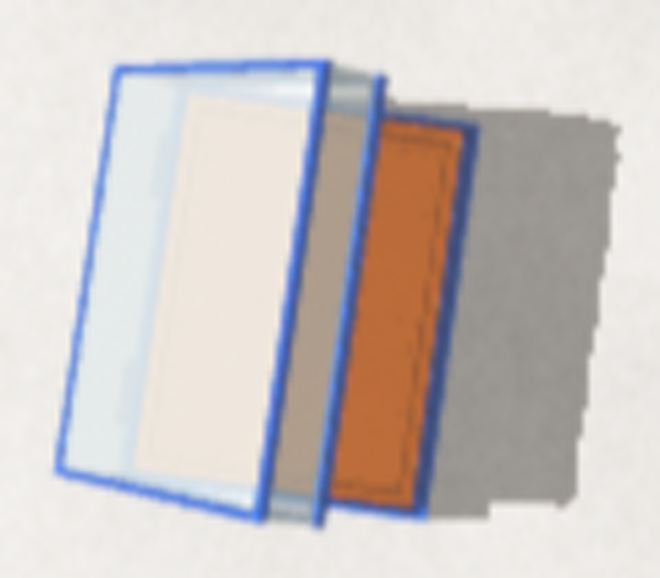

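View pics/sc.png

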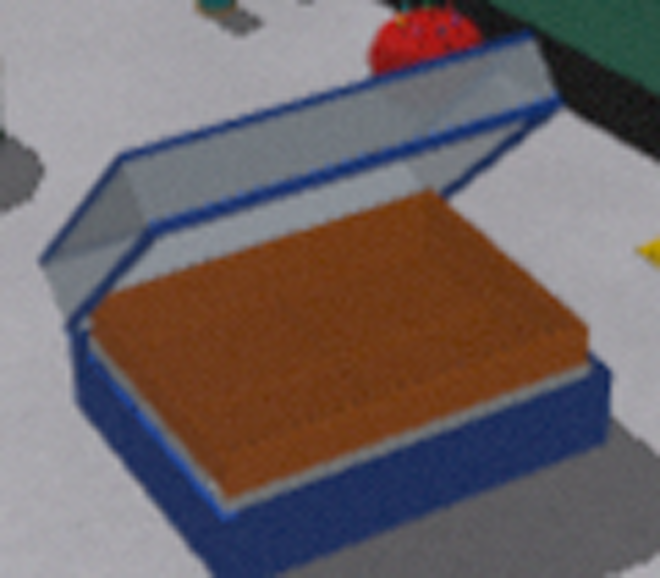

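The crops show the corners clearly: case rim -y corners, the four dome corners, and the lip line in both views. Next I fit pose and lid angle.

```bash
cat > h.py <<'E'
import numpy as np
C={n:dict(np.load(n+".npz")) for n in("top","side")}
def proj(n,X):
    c=C[n];p=(c["R"]@np.asarray(X).T).T+c["t"];p=p@c["mtx"].T;return p[:,:2]/p[:,2:]
def ray(n,uv,z):
    c=C[n];d=c["R"].T@np.linalg.solve(c["mtx"],[*uv,1]);o=-c["R"].T@c["t"];return o+d*(z-o[2])/d[2]
def lidp(x,r,n,th): return [x,.094-r*np.cos(th)+n*np.sin(th),.052+r*np.sin(th)+n*np.cos(th)]
def toW(P,q):
    x,y,a=q[:3];c,s=np.cos(a),np.sin(a);P=np.asarray(P)
    return P@np.array([[c,s,0],[-s,c,0],[0,0,1]])+[x,y,0]
E
python3 - <<'E'
from h import *
from scipy.optimize import least_squares
top=[((478,122),(1,'c')),((428,520),(-1,'c')),((117,68),(1,'l',0,.045)),((328,62),(1,'l',.188,.045)),((262,520),(-1,'l',.188,.045)),((58,472),(-1,'l',0,.045)),((384,77),(1,'l',.19,0)),((320,526),(-1,'l',.19,0))]
side=[((225,520),(-1,'c')),((610,372),(1,'c')),((608,440),(1,'b')),((155,230),(-1,'l',.19,0)),((562,98),(1,'l',.19,0)),((122,155),(-1,'l',.188,.045)),((530,35),(1,'l',.188,.045)),((75,325),(-1,'l',0,0)),((42,262),(-1,'l',0,.045))]
def f(q,full=0):
    r=[]
    for n,L,o in(("top",top,(255,155)),("side",side,(245,140))):
        P=[[k[0]*.122,-.094,.052 if k[1]=='c' else 0] if k[1]in'cb' else lidp(k[0]*.122,k[2],k[3],q[3]) for _,k in L]
        r.append(proj(n,toW(P,q))-(np.array([u for u,_ in L])/5.5+o))
    return np.concatenate(r).ravel()
s=least_squares(f,[.5,.03,0,.7],loss='soft_l1');q=s.x;print(q.round(4));print(s.fun.reshape(-1,2).round(1).tolist())
np.save("q.npy",q)
print("lip",toW([lidp(0,.19,0,q[3])],q),"hinge",toW([[0,.094,.052]],q))
print("tin",ray("top",(182,220),.066),"sp",ray("top",(447,200),.042),ray("top",(446,237),.042))
for n in("top","side"): print(n,proj(n,toW([[sx*.113,sy*.083,.08] for sx,sy in((1,1),(1,-1),(-1,-1),(-1,1))],q)).round(0).tolist())
E
```

```text
[ 0.5351  0.0295 -0.1409  0.8284]
[[0.6, -0.1], [-0.0, 0.1], [-0.1, -0.6], [-0.4, -0.8], [-0.1, 0.2], [-0.2, 0.2], [1.0, -0.4], [1.4, -0.1], [-0.3, -0.2], [0.6, -0.8], [-0.1, 0.1], [-0.2, 0.6], [0.4, 0.7], [-0.6, -0.8], [-0.0, -1.4], [-1.4, 1.1], [-0.7, -0.7]]
lip [[ 0.53030955 -0.00458406  0.19200182]] hinge [[0.54834454 0.12259388 0.052     ]]
tin [0.50116495 0.44975259 0.066     ] sp [ 0.56482509 -0.43229638  0.042     ] [ 0.44087856 -0.42571416  0.042     ]
top [[289.0, 171.0], [339.0, 178.0], [330.0, 247.0], [279.0, 240.0]]
side [[323.0, 173.0], [353.0, 199.0], [286.0, 223.0], [261.0, 194.0]]
```

Fit residuals are about 1 px, which fits the known sizes: case at (0.535, 0.0295), yaw −0.141, lid 0.83 rad. The orange top corner is predicted at side px (353,199) and seen at (352,199). Plan: align tool x with case +y, push the lip with closed fingers, then pinch the tray's +x wall.

```bash
cat >> h.py <<'E'
from scipy.spatial.transform import Rotation as Ro
def plan(p,Rm,p1,R1,n):
    """rows (rounded) from pose to pose in n equal world steps"""
    p=np.array(p);p0=p.copy();rv=(Rm.inv()*R1).as_rotvec();R0=Rm;out=[]
    for i in range(1,n+1):
        d=Rm.inv().apply(p0+(np.array(p1)-p0)*i/n-p)*1000;d=d.round();w=(Rm.inv()*R0*Ro.from_rotvec(rv*i/n)).as_rotvec().round(3)
        p=p+Rm.apply(d)/1000;Rm=Rm*Ro.from_rotvec(w);out.append([*d.astype(int).tolist(),*w.tolist()])
    return out,p,Rm
def down(yaw): # tool x at this world yaw, z down
    return Ro.from_matrix(np.array([[np.cos(yaw),np.sin(yaw),0],[np.sin(yaw),-np.cos(yaw),0],[0,0,-1]]))
def pose(s): o=s["orientation"];return np.array(s["tool_pos"]),Ro.from_quat([*o[1:],o[0]])
E
python3 - <<'E'
from h import *
from station import env
q=np.load("q.npy");R1=down(q[2]+np.pi/2);p,R=pose(env.sense())
pre=toW([[0,-.085,.33]],q)[0];print(pre)
a,p,R=plan(p,R,[.47,.33,.33],R*Ro.from_rotvec([0,0,.85]),12)
b,p,R=plan(p,R,pre,R1,14)
for r in a+b: print(r)
E
```

```text
[ 0.52321216 -0.05463299  0.33      ]
[-28, -15, -9, 0.0, -0.0, 0.071]
[-29, -14, -9, 0.0, -0.0, 0.071]
[-31, -11, -9, -0.0, -0.0, 0.07]
[-30, -9, -9, -0.0, -0.0, 0.071]
[-32, -7, -9, -0.0, 0.0, 0.071]
[-32, -5, -9, -0.0, 0.0, 0.071]
[-32, -3, -9, -0.0, 0.0, 0.071]
[-32, 0, -9, -0.0, 0.0, 0.071]
[-32, 2, -9, -0.0, 0.0, 0.07]
[-32, 5, -9, -0.0, 0.0, 0.071]
[-31, 6, -9, -0.0, 0.0, 0.071]
[-31, 9, -9, -0.0, 0.0, 0.071]
[-27, -7, 0, -0.0, 0.0, 0.038]
[-27, -6, 0, -0.0, 0.0, 0.038]
[-27, -5, 0, -0.0, 0.0, 0.038]
[-28, -4, 0, -0.0, 0.0, 0.038]
[-27, -3, 0, -0.0, 0.0, 0.038]
[-28, -1, 0, -0.0, 0.001, 0.038]
[-28, -1, 0, -0.0, -0.0, 0.038]
[-27, 0, 0, -0.0, -0.0, 0.038]
[-28, 2, 0, -0.0, -0.0, 0.039]
[-28, 2, 0, -0.0, 0.0, 0.038]
[-27, 4, 0, -0.0, 0.0, 0.038]
[-28, 4, 0, -0.0, 0.0, 0.038]
[-27, 6, 0, -0.0, 0.0, 0.038]
[-27, 6, 0, -0.0, 0.0, 0.038]
```

Call:
{"name": "drive_tool", "arguments": {"commands": [{"dx": -28,"dy": -15,"dz": -9,"wz": 0.071,"claw": -1},{"dx": -29,"dy": -14,"dz": -9,"wz": 0.071,"claw": -1},{"dx": -31,"dy": -11,"dz": -9,"wz": 0.07,"claw": -1},{"dx": -30,"dy": -9,"dz": -9,"wz": 0.071,"claw": -1},{"dx": -32,"dy": -7,"dz": -9,"wz": 0.071,"claw": -1},{"dx": -32,"dy": -5,"dz": -9,"wz": 0.071,"claw": -1},{"dx": -32,"dy": -3,"dz": -9,"wz": 0.071,"claw": -1},{"dx": -32,"dy": 0,"dz": -9,"wz": 0.071,"claw": -1}]}}

```text
invalid input
```

Call:
{"name": "drive_tool", "arguments": {"commands": [{"dx": -32,"dy": 2,"dz": -9,"wz": 0.07,"claw": -1},{"dx": -32,"dy": 5,"dz": -9,"wz": 0.071,"claw": -1},{"dx": -31,"dy": 6,"dz": -9,"wz": 0.071,"claw": -1},{"dx": -31,"dy": 9,"dz": -9,"wz": 0.071,"claw": -1},{"dx": -27,"dy": -7,"wz": 0.038,"claw": -1},{"dx": -27,"dy": -6,"wz": 0.038,"claw": -1},{"dx": -27,"dy": -5,"wz": 0.038,"claw": -1},{"dx": -28,"dy": -4,"wz": 0.038,"claw": -1}]}}

```text
invalid input
```

Call:
{"name": "drive_tool", "arguments": {"commands": [{"dx": -27,"dy": -3,"wz": 0.038,"claw": -1},{"dx": -28,"dy": -1,"wz": 0.038,"claw": -1},{"dx": -28,"dy": -1,"wz": 0.038,"claw": -1},{"dx": -27,"dy": 0,"wz": 0.038,"claw": -1},{"dx": -28,"dy": 2,"wz": 0.039,"claw": -1},{"dx": -28,"dy": 2,"wz": 0.038,"claw": -1},{"dx": -27,"dy": 4,"wz": 0.038,"claw": -1},{"dx": -28,"dy": 4,"wz": 0.038,"claw": -1}]}}

```text
invalid input
```

Call:
{"name": "drive_tool", "arguments": {"commands": [{"dx": -27,"dy": 6,"wz": 0.038,"claw": -1},{"dx": -27,"dy": 6,"wz": 0.038,"claw": -1},{"claw": -1},{"claw": -1}]}}

```text
invalid input
```

```bash
cat > st.py <<'E'
from h import *
from station import env
q=np.load("q.npy");s=env.sense();p,R=pose(s);a=q[2];c,sn=np.cos(a),np.sin(a);d=p-[q[0],q[1],0]
print("t",round(s["t"],2),"case-frame mm",(np.array([c*d[0]+sn*d[1],-sn*d[0]+c*d[1],d[2]])*1000).round(1),"rot err",(down(a+np.pi/2).inv()*R).as_rotvec().round(3),"F",np.round(s["wrist_force"],1),"gap",round(s["finger_gap"],4),"gf",round(s["gripper_force"],1))
E
python3 st.py
```

```text
t 0.1 case-frame mm [-404.3  533.8  221.8] rot err [ 1.000e-03 -1.000e-03 -1.383e+00] F [-0.3 -0.7 -0.5] gap 0.087 gf 0.0
```

Probably every key is required in a row, so I'll try one.

Call:
{"name": "drive_tool", "arguments": {"commands": [{"dx": -28,"dy": -15,"dz": -9,"wx": 0,"wy": 0,"wz": 0.071,"claw": -1},{"dx": -29,"dy": -14,"dz": -9,"wx": 0,"wy": 0,"wz": 0.071,"claw": -1},{"dx": -31,"dy": -11,"dz": -9,"wx": 0,"wy": 0,"wz": 0.07,"claw": -1},{"dx": -30,"dy": -9,"dz": -9,"wx": 0,"wy": 0,"wz": 0.071,"claw": -1},{"dx": -32,"dy": -7,"dz": -9,"wx": 0,"wy": 0,"wz": 0.071,"claw": -1},{"dx": -32,"dy": -5,"dz": -9,"wx": 0,"wy": 0,"wz": 0.071,"claw": -1},{"dx": -32,"dy": -3,"dz": -9,"wx": 0,"wy": 0,"wz": 0.071,"claw": -1},{"dx": -32,"dy": 0,"dz": -9,"wx": 0,"wy": 0,"wz": 0.071,"claw": -1}]}}

```text
t: 0.77
tool_pos: [0.3841, 0.4234, 0.2947]
orientation: [-0.0, 0.435, 0.901, -0.0]
wrist_force: [1.2, 0.3, -0.0]
finger_gap: 0.0417
gripper_force: 0.0
```

Call:
{"name": "drive_tool", "arguments": {"commands": [{"dx": -32,"dy": 2,"dz": -9,"wx": 0,"wy": 0,"wz": 0.07,"claw": -1},{"dx": -32,"dy": 5,"dz": -9,"wx": 0,"wy": 0,"wz": 0.071,"claw": -1},{"dx": -31,"dy": 6,"dz": -9,"wx": 0,"wy": 0,"wz": 0.071,"claw": -1},{"dx": -31,"dy": 9,"dz": -9,"wx": 0,"wy": 0,"wz": 0.071,"claw": -1},{"dx": -27,"dy": -7,"dz": 0,"wx": 0,"wy": 0,"wz": 0.038,"claw": -1},{"dx": -27,"dy": -6,"dz": 0,"wx": 0,"wy": 0,"wz": 0.038,"claw": -1},{"dx": -27,"dy": -5,"dz": 0,"wx": 0,"wy": 0,"wz": 0.038,"claw": -1},{"dx": -28,"dy": -4,"dz": 0,"wx": 0,"wy": 0,"wz": 0.038,"claw": -1}]}}

```text
t: 1.43
tool_pos: [0.485, 0.2184, 0.3302]
orientation: [-0.0, 0.618, 0.786, -0.0]
wrist_force: [0.0, -0.1, 1.0]
finger_gap: 0.0007
gripper_force: 0.0
```

Call:
{"name": "drive_tool", "arguments": {"commands": [{"dx": -27,"dy": -3,"dz": 0,"wx": 0,"wy": 0,"wz": 0.038,"claw": -1},{"dx": -28,"dy": -1,"dz": 0,"wx": 0,"wy": 0,"wz": 0.038,"claw": -1},{"dx": -28,"dy": -1,"dz": 0,"wx": 0,"wy": 0,"wz": 0.038,"claw": -1},{"dx": -27,"dy": 0,"dz": 0,"wx": 0,"wy": 0,"wz": 0.038,"claw": -1},{"dx": -28,"dy": 2,"dz": 0,"wx": 0,"wy": 0,"wz": 0.039,"claw": -1},{"dx": -28,"dy": 2,"dz": 0,"wx": 0,"wy": 0,"wz": 0.038,"claw": -1},{"dx": -27,"dy": 4,"dz": 0,"wx": 0,"wy": 0,"wz": 0.038,"claw": -1},{"dx": -28,"dy": 4,"dz": 0,"wx": 0,"wy": 0,"wz": 0.038,"claw": -1}]}}

```text
t: 2.1
tool_pos: [0.5156, -0.0022, 0.3306]
orientation: [0.0, 0.731, 0.682, 0.0]
wrist_force: [1.4, 0.6, 0.1]
finger_gap: 0.0006
gripper_force: 0.0
```

Call:
{"name": "drive_tool", "arguments": {"commands": [{"dx": -27,"dy": 6,"dz": 0,"wx": 0,"wy": 0,"wz": 0.038,"claw": -1},{"dx": -27,"dy": 6,"dz": 0,"wx": 0,"wy": 0,"wz": 0.038,"claw": -1},{"dx": 0,"dy": 0,"dz": 0,"wx": 0,"wy": 0,"wz": 0,"claw": -1},{"dx": 0,"dy": 0,"dz": 0,"wx": 0,"wy": 0,"wz": 0,"claw": -1}]}}

```text
t: 2.43
tool_pos: [0.5228, -0.0575, 0.3307]
orientation: [0.0, 0.757, 0.654, -0.0]
wrist_force: [-0.8, 1.4, 0.5]
finger_gap: 0.0005
gripper_force: 0.0
```

```bash
python3 st.py
```

```text
t 2.43 case-frame mm [ -0.  -87.9 330.7] rot err [-0.    -0.     0.005] F [-0.8  1.4  0.5] gap 0.0005 gf 0.0
```

Call:
{"name": "drive_tool", "arguments": {"commands": [{"dx": 0,"dy": 0,"dz": 40,"wx": 0,"wy": 0,"wz": 0,"claw": -1},{"dx": 0,"dy": 0,"dz": 40,"wx": 0,"wy": 0,"wz": 0,"claw": -1},{"dx": 0,"dy": 0,"dz": 40,"wx": 0,"wy": 0,"wz": 0,"claw": -1},{"dx": 0,"dy": 0,"dz": 38,"wx": 0,"wy": 0,"wz": 0,"claw": -1},{"dx": 15,"dy": 0,"dz": 0,"wx": 0,"wy": 0,"wz": 0,"claw": -1},{"dx": 15,"dy": 0,"dz": 0,"wx": 0,"wy": 0,"wz": 0,"claw": -1},{"dx": 14,"dy": 0,"dz": 0,"wx": 0,"wy": 0,"wz": 0,"claw": -1},{"dx": 8,"dy": 0,"dz": -6,"wx": 0,"wy": 0,"wz": 0,"claw": -1}]}}

```text
t: 3.1
tool_pos: [0.5298, -0.0023, 0.1777]
orientation: [0.0, 0.755, 0.656, -0.001]
wrist_force: [-0.7, -3.7, -1.1]
finger_gap: 0.0007
gripper_force: 1.2
```

Call:
{"name": "drive_tool", "arguments": {"commands": [{"dx": 9,"dy": 0,"dz": -6,"wx": 0,"wy": 0,"wz": 0,"claw": -1},{"dx": 9,"dy": 0,"dz": -6,"wx": 0,"wy": 0,"wz": 0,"claw": -1},{"dx": 11,"dy": 0,"dz": -6,"wx": 0,"wy": 0,"wz": 0,"claw": -1},{"dx": 11,"dy": 0,"dz": -6,"wx": 0,"wy": 0,"wz": 0,"claw": -1},{"dx": 12,"dy": 0,"dz": -5,"wx": 0,"wy": 0,"wz": 0,"claw": -1},{"dx": 12,"dy": 0,"dz": -4,"wx": 0,"wy": 0,"wz": 0,"claw": -1},{"dx": 12,"dy": 0,"dz": -3,"wx": 0,"wy": 0,"wz": 0,"claw": -1},{"dx": 12,"dy": 0,"dz": -3,"wx": 0,"wy": 0,"wz": 0,"claw": -1}]}}

```text
t: 3.77
tool_pos: [0.5429, 0.0856, 0.218]
orientation: [0.0, 0.755, 0.656, 0.0]
wrist_force: [-0.2, -1.6, -0.8]
finger_gap: 0.0006
gripper_force: 1.0
```

```bash
python3 st.py
python3 - <<'E'
from station import camera
import cv2
c=camera("side");cv2.imwrite("pics/s1.png",cv2.resize(c["pixels"][60:280,180:440,::-1],None,fx=2.5,fy=2.5))
E
```

```text
t 3.77 case-frame mm [-2.00e-01  5.66e+01  2.18e+02] rot err [-0.  0. -0.] F [-0.2 -1.6 -0.8] gap 0.0006 gf 1.0
```

View pics/s1.png

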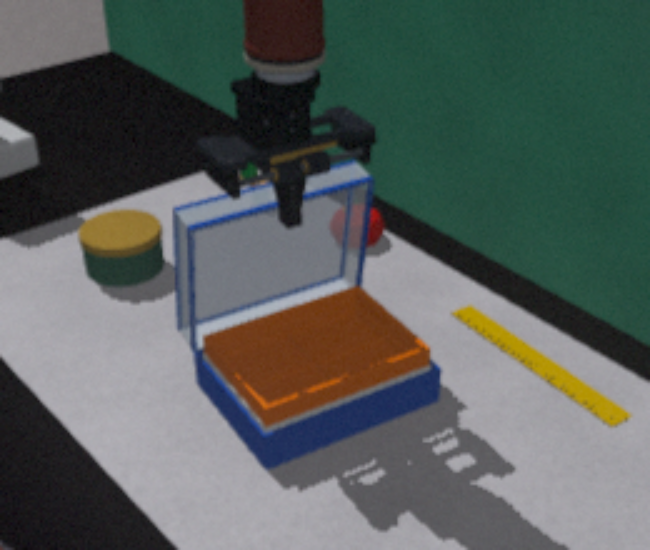

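The lid is nearly upright, with the lip line at px (190,212)–(370,178) and the closed fingers behind it at (290,210). I'll push on to about 105°.

Call:
{"name": "drive_tool", "arguments": {"commands": [{"dx": 12,"dy": 0,"dz": -2,"wx": 0,"wy": 0,"wz": 0,"claw": -1},{"dx": 12,"dy": 0,"dz": 0,"wx": 0,"wy": 0,"wz": 0,"claw": -1},{"dx": 12,"dy": 0,"dz": 0,"wx": 0,"wy": 0,"wz": 0,"claw": -1},{"dx": 12,"dy": 0,"dz": 1,"wx": 0,"wy": 0,"wz": 0,"claw": -1},{"dx": 11,"dy": 0,"dz": 2,"wx": 0,"wy": 0,"wz": 0,"claw": -1},{"dx": 10,"dy": 0,"dz": 2,"wx": 0,"wy": 0,"wz": 0,"claw": -1},{"dx": 3,"dy": 0,"dz": 1,"wx": 0,"wy": 0,"wz": 0,"claw": -1},{"dx": 0,"dy": 0,"dz": 0,"wx": 0,"wy": 0,"wz": 0,"claw": -1}]}}

```text
t: 4.48
tool_pos: [0.5525, 0.1568, 0.2129]
orientation: [-0.0, 0.755, 0.656, -0.0]
wrist_force: [-0.6, 0.5, -0.1]
finger_gap: 0.0007
gripper_force: 0.0
```

```bash
python3 st.py
python3 - <<'E'
from station import camera
import cv2
from h import *
q=np.load("q.npy")
c=camera("side");cv2.imwrite("pics/s2.png",cv2.resize(c["pixels"][110:240,230:370,::-1],None,fx=4.5,fy=4.5,interpolation=cv2.INTER_CUBIC))
for th in(95,100,105,110,115):
    P=[lidp(sx*.122,.19,n,np.radians(th)) for n in(0,.045) for sx in(-1,1)];print(th,((proj("side",toW(P,q))-[230,110])*4.5).round(0).tolist())
E
```

```text
t 4.48 case-frame mm [ -0.7 128.4 212.9] rot err [ 0.001 -0.    -0.002] F [-0.6  0.5 -0.1] gap 0.0007 gf 0.0
95 [[87.0, 153.0], [412.0, 65.0], [59.0, 130.0], [379.0, 47.0]]
100 [[76.0, 145.0], [400.0, 59.0], [51.0, 128.0], [367.0, 46.0]]
105 [[67.0, 140.0], [388.0, 55.0], [43.0, 129.0], [356.0, 48.0]]
110 [[58.0, 137.0], [376.0, 54.0], [36.0, 132.0], [346.0, 51.0]]
115 [[50.0, 136.0], [365.0, 54.0], [30.0, 137.0], [337.0, 57.0]]
```

View pics/s2.png

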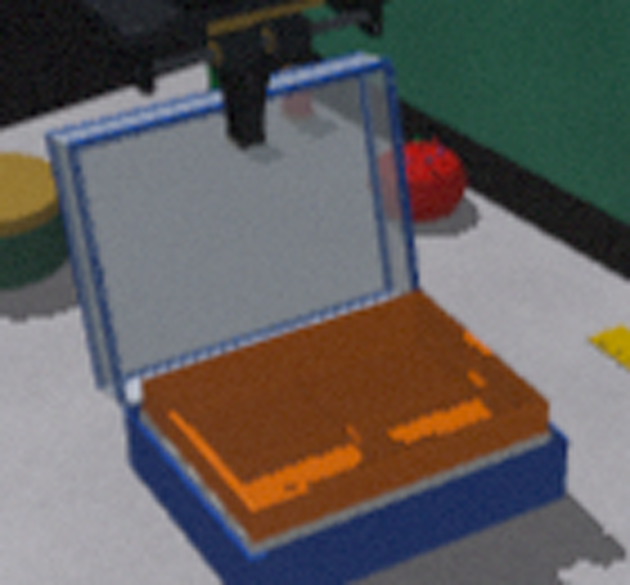

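The lip ends at (72,143) and (392,62) match about 102–103° on the predicted table, so step 1 is good. Now I back off and go to the +x wall.

Call:
{"name": "drive_tool", "arguments": {"commands": [{"dx": -20,"dy": 0,"dz": 0,"wx": 0,"wy": 0,"wz": 0,"claw": -1},{"dx": -36,"dy": 0,"dz": 0,"wx": 0,"wy": 0,"wz": 0,"claw": -1},{"dx": -12,"dy": 18,"dz": 13,"wx": 0,"wy": 0,"wz": 0,"claw": -0.1},{"dx": -12,"dy": 18,"dz": 14,"wx": 0,"wy": 0,"wz": 0,"claw": -0.1},{"dx": -12,"dy": 18,"dz": 14,"wx": 0,"wy": 0,"wz": 0,"claw": -0.1},{"dx": -12,"dy": 18,"dz": 14,"wx": 0,"wy": 0,"wz": 0,"claw": -0.1},{"dx": -12,"dy": 19,"dz": 14,"wx": 0,"wy": 0,"wz": 0,"claw": -0.1},{"dx": -12,"dy": 19,"dz": 14,"wx": 0,"wy": 0,"wz": 0,"claw": -0.1}]}}

```text
t: 5.2
tool_pos: [0.6443, 0.012, 0.1299]
orientation: [-0.0, 0.755, 0.655, 0.0]
wrist_force: [0.5, 0.5, -0.7]
finger_gap: 0.0327
gripper_force: 0.0
```

Call:
{"name": "drive_tool", "arguments": {"commands": [{"dx": 0,"dy": 0,"dz": 15,"wx": 0,"wy": 0,"wz": 0,"claw": -0.1},{"dx": 0,"dy": 0,"dz": 0,"wx": 0,"wy": 0,"wz": 0,"claw": -0.1},{"dx": 0,"dy": 0,"dz": 0,"wx": 0,"wy": 0,"wz": 0,"claw": -0.1}]}}

```text
t: 5.45
tool_pos: [0.6429, 0.0128, 0.115]
orientation: [-0.001, 0.755, 0.655, -0.001]
wrist_force: [0.3, -0.4, 0.7]
finger_gap: 0.0386
gripper_force: 0.0
```

```bash
python3 st.py
python3 - <<'E'
from station import camera
import cv2
from h import *
q=np.load("q.npy")
c=camera("top");cv2.imwrite("pics/t3.png",cv2.resize(c["pixels"][150:260,240:370,::-1],None,fx=5,fy=5,interpolation=cv2.INTER_CUBIC))
P=[[sx*.113,sy*.083,.08] for sx,sy in((1,1),(1,-1),(-1,-1),(-1,1))]
print(((proj("top",toW(P,q))-[240,150])*5).round(0).tolist())
for th in(95,103,115):
    P=[lidp(sx*.122,.19,0,np.radians(th)) for sx in(-1,1)];print(th,((proj("top",toW(P,q))-[240,150])*5).round(0).tolist())
E
```

```text
t 5.45 case-frame mm [109.   -1.4 115. ] rot err [ 0.002 -0.001  0.001] F [ 0.3 -0.4  0.7] gap 0.0386 gf 0.0
[[246.0, 107.0], [497.0, 141.0], [451.0, 485.0], [197.0, 450.0]]
95 [[115.0, 474.0], [178.0, 46.0]]
103 [[70.0, 467.0], [133.0, 41.0]]
115 [[9.0, 457.0], [72.0, 36.0]]
```

View pics/t3.png

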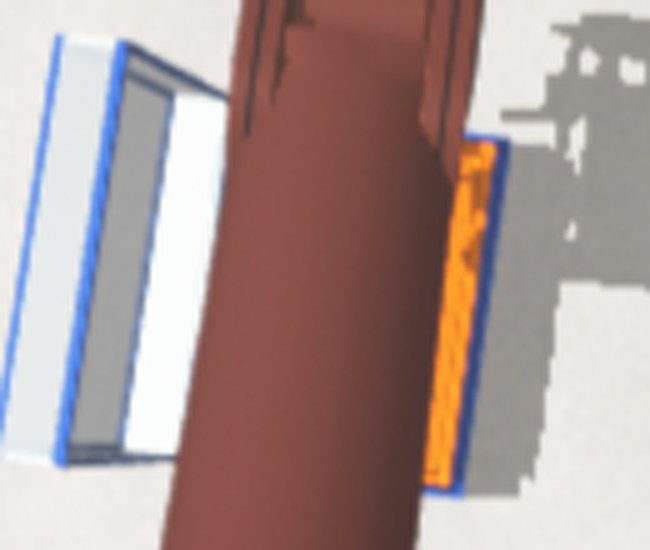

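The lip at (62,465)–(123,43) reads about 104.5°. The orange corners at (495,142) and (450,488) match the prediction. Descending to pinch.

Call:
{"name": "drive_tool", "arguments": {"commands": [{"dx": 0,"dy": 0,"dz": 20,"wx": 0,"wy": 0,"wz": 0,"claw": -0.1},{"dx": 0,"dy": 0,"dz": 20,"wx": 0,"wy": 0,"wz": 0,"claw": -0.1},{"dx": 1,"dy": 0,"dz": 15,"wx": 0,"wy": 0,"wz": 0,"claw": -0.1},{"dx": 0,"dy": 0,"dz": 0,"wx": 0,"wy": 0,"wz": 0,"claw": -0.1},{"dx": 0,"dy": 0,"dz": 0,"wx": 0,"wy": 0,"wz": 0,"claw": -1},{"dx": 0,"dy": 0,"dz": 0,"wx": 0,"wy": 0,"wz": 0,"claw": -1},{"dx": 0,"dy": 0,"dz": 0,"wx": 0,"wy": 0,"wz": 0,"claw": -1},{"dx": 0,"dy": 0,"dz": 0,"wx": 0,"wy": 0,"wz": 0,"claw": -1}], "grip_force": 50}}

```text
t: 6.17
tool_pos: [0.6446, 0.0143, 0.062]
orientation: [0.0, 0.755, 0.656, 0.001]
wrist_force: [-0.4, -0.3, -0.9]
finger_gap: 0.0201
gripper_force: 0.0
```

Call:
{"name": "drive_tool", "arguments": {"commands": [{"dx": 0,"dy": 0,"dz": 0,"wx": 0,"wy": 0,"wz": 0,"claw": -1},{"dx": 0,"dy": 0,"dz": 0,"wx": 0,"wy": 0,"wz": 0,"claw": -1}]}}

```text
t: 6.33
tool_pos: [0.6442, 0.0142, 0.0612]
orientation: [0.0, 0.755, 0.656, 0.0]
wrist_force: [0.9, -0.3, 3.4]
finger_gap: 0.0078
gripper_force: 50.1
```

```bash
python3 st.py
```

```text
t 6.33 case-frame mm [110.1   0.2  61.2] rot err [-0.001  0.     0.   ] F [ 0.9 -0.3  3.4] gap 0.0078 gf 50.1
```

Call:
{"name": "drive_tool", "arguments": {"commands": [{"dx": 0,"dy": -2,"dz": -27,"wx": -0.12,"wy": 0,"wz": 0,"claw": -1},{"dx": 0,"dy": 0,"dz": 0,"wx": 0,"wy": 0,"wz": 0,"claw": -1},{"dx": 0,"dy": 0,"dz": 0,"wx": 0,"wy": 0,"wz": 0,"claw": -1}]}}

```text
t: 6.58
tool_pos: [0.6406, 0.015, 0.0882]
orientation: [0.045, 0.754, 0.655, 0.04]
wrist_force: [-1.7, 0.3, -1.8]
finger_gap: 0.0078
gripper_force: 50.0
```

```bash
python3 st.py
python3 - <<'E'
from station import camera
import cv2
c=camera("side");cv2.imwrite("pics/s4.png",cv2.resize(c["pixels"][130:250,240:380,::-1],None,fx=5,fy=5,interpolation=cv2.INTER_CUBIC))
E
```

```text
t 6.58 case-frame mm [106.5   0.5  88.2] rot err [-0.119  0.001 -0.   ] F [-1.7  0.3 -1.8] gap 0.0078 gf 50.0
```

View pics/s4.png

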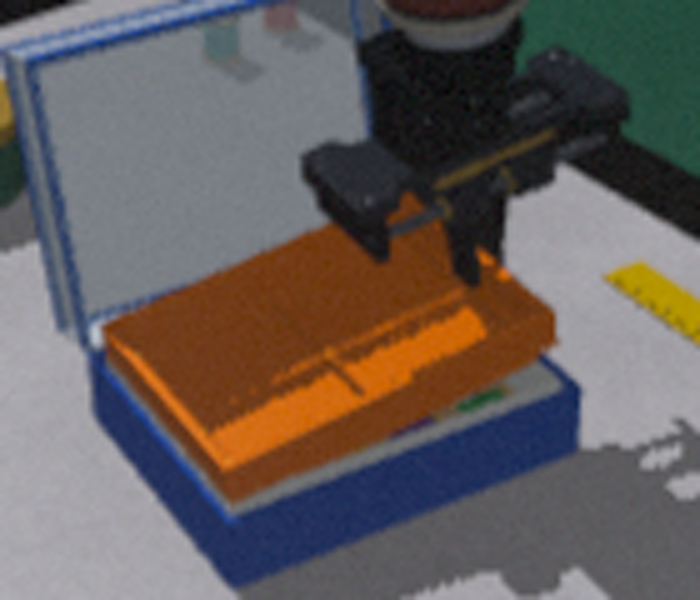

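Step 2 is visible: the +x side is lifted (edge at (555,345) vs white rim at (575,390)), the −x edge is still seated, and the white tray is home. I'll tilt a little more to free the far nubs, then lift.

Call:
{"name": "drive_tool", "arguments": {"commands": [{"dx": 0,"dy": -1,"dz": -18,"wx": -0.08,"wy": 0,"wz": 0,"claw": -1},{"dx": 0,"dy": 6,"dz": -29,"wx": 0,"wy": 0,"wz": 0,"claw": -1},{"dx": 0,"dy": 6,"dz": -29,"wx": 0,"wy": 0,"wz": 0,"claw": -1},{"dx": -5,"dy": 6,"dz": -29,"wx": 0,"wy": 0,"wz": 0,"claw": -1},{"dx": -5,"dy": 6,"dz": -29,"wx": 0,"wy": 0,"wz": 0,"claw": -1},{"dx": -5,"dy": 6,"dz": -29,"wx": 0,"wy": 0,"wz": 0,"claw": -1},{"dx": -5,"dy": 0,"dz": -10,"wx": 0.1,"wy": 0,"wz": 0,"claw": -1},{"dx": 0,"dy": 0,"dz": 0,"wx": 0.1,"wy": 0,"wz": 0,"claw": -1}]}}

```text
t: 7.3
tool_pos: [0.6358, -0.0051, 0.2694]
orientation: [-0.0, 0.755, 0.656, 0.003]
wrist_force: [0.4, -0.3, -0.7]
finger_gap: 0.0075
gripper_force: 50.0
```

Call:
{"name": "drive_tool", "arguments": {"commands": [{"dx": 0,"dy": 0,"dz": 0,"wx": 0.06,"wy": 0,"wz": 0,"claw": -1},{"dx": 0,"dy": 0,"dz": 0,"wx": 0.06,"wy": 0,"wz": 0,"claw": -1},{"dx": 0,"dy": 0,"dz": 0,"wx": 0,"wy": 0,"wz": 0,"claw": -1},{"dx": 0,"dy": 0,"dz": 0,"wx": 0,"wy": 0,"wz": 0,"claw": -1},{"dx": 0,"dy": 0,"dz": 0,"wx": 0,"wy": 0,"wz": 0,"claw": -1}]}}

```text
t: 7.72
tool_pos: [0.635, -0.0052, 0.2632]
orientation: [-0.045, 0.754, 0.654, -0.039]
wrist_force: [0.1, -0.1, -0.8]
finger_gap: 0.0076
gripper_force: 50.0
```

```bash
python3 st.py
python3 - <<'E'
from station import camera
import cv2
c=camera("side");cv2.imwrite("pics/s5.png",cv2.resize(c["pixels"][70:250,220:440,::-1],None,fx=3.3,fy=3.3,interpolation=cv2.INTER_CUBIC))
E
```

```text
t 7.72 case-frame mm [103.7 -20.4 263.2] rot err [ 0.118 -0.     0.001] F [ 0.1 -0.1 -0.8] gap 0.0076 gf 50.0
```

View pics/s5.png

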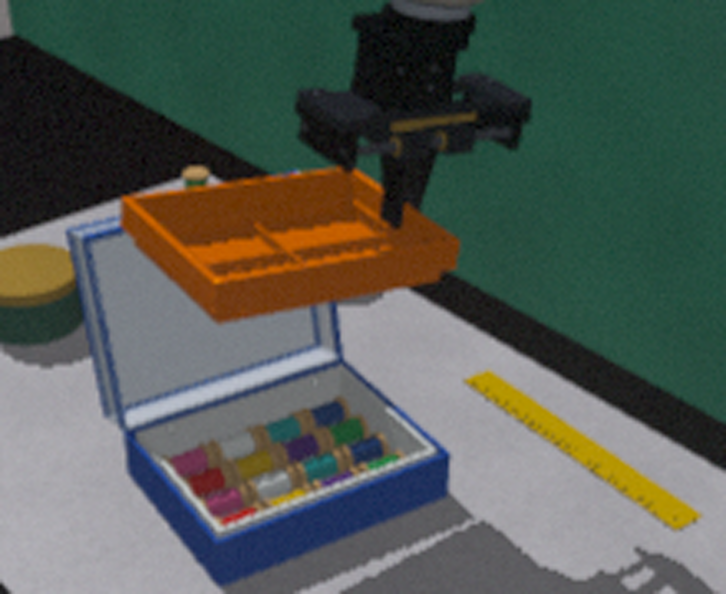

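The orange tray is free, and the white tray sits flat with the lid still standing. I over-levelled by 0.12 rad, so I'll undo that.

Call:
{"name": "drive_tool", "arguments": {"commands": [{"dx": 0,"dy": 0,"dz": -5,"wx": -0.06,"wy": 0,"wz": 0,"claw": -1},{"dx": 0,"dy": 0,"dz": -5,"wx": -0.06,"wy": 0,"wz": 0,"claw": -1},{"dx": 0,"dy": 0,"dz": 0,"wx": 0,"wy": 0,"wz": 0,"claw": -1},{"dx": 0,"dy": 0,"dz": 0,"wx": 0,"wy": 0,"wz": 0,"claw": -1},{"dx": 0,"dy": 0,"dz": 0,"wx": 0,"wy": 0,"wz": 0,"claw": -1},{"dx": 0,"dy": 0,"dz": 0,"wx": 0,"wy": 0,"wz": 0,"claw": -1}]}}

```text
t: 8.27
tool_pos: [0.6354, -0.0045, 0.273]
orientation: [-0.0, 0.755, 0.656, -0.0]
wrist_force: [-0.4, 0.3, -0.4]
finger_gap: 0.0075
gripper_force: 50.0
```

```bash
python3 st.py
python3 - <<'E'
from station import camera
import cv2
from h import *
q=np.load("q.npy")
c=camera("side");cv2.imwrite("pics/s6.png",cv2.resize(c["pixels"][70:250,220:440,::-1],None,fx=3.3,fy=3.3,interpolation=cv2.INTER_CUBIC))
# expected level-tray outer top corners: shift by tool displacement since the grasp
P=np.array([[sx*.113-.006,sy*.083-.0205,.08+.274-.0612] for sx,sy in((1,1),(1,-1),(-1,-1),(-1,1))])
print(((proj("side",toW(P,q))-[220,70])*3.3).round(0).tolist())
E
```

```text
t 8.27 case-frame mm [104.  -19.6 273. ] rot err [ 0.001  0.    -0.   ] F [-0.4  0.3 -0.4] gap 0.0075 gf 50.0
[[350.0, 151.0], [461.0, 226.0], [212.0, 300.0], [118.0, 211.0]]
```

View pics/s6.png

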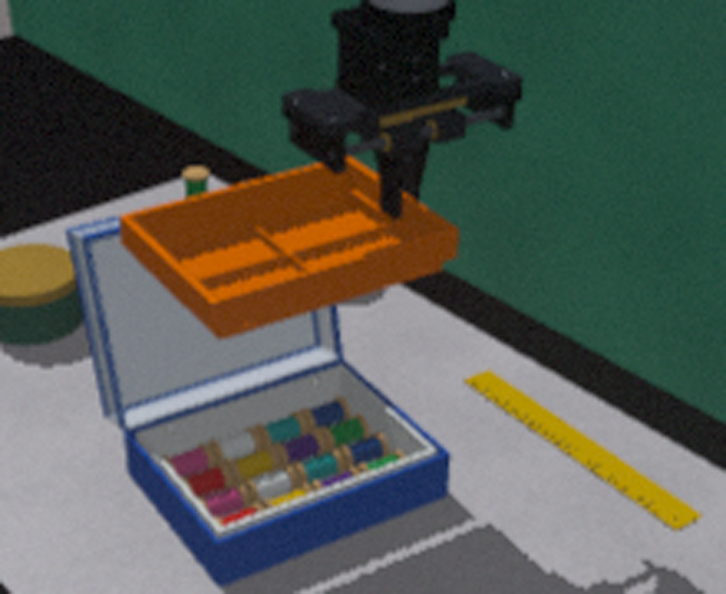

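The corners at (350,157), (458,228), (210,303) and (122,215) match the level-tray prediction within about 6 px in this 3.3x view. The lid stands, the white tray is home, and the orange tray is clear. Handing in.

```bash
python3 -c "
from station import env
print(env.finish_job())"
```

```text
the job is handed in; nothing more can be done
None
```

I handed the job in at about 8.4 s on the robot's clock, but no verdict came back: the lid stands at about 103–105°, and the orange tray was peeled off +x side first and is held level with its underside about 25 cm above the bench; the white tray stayed in the case, and I never went near the tin or spools.

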